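# Gauge the second sand core and hang the slot gauge up

## Task

The slot-depth gauge is still standing in the sand core that was checked last. Check the other core with it - lower it into that core's slot until both shoulders rest on top, and let go so it sits by its own weight - then hang it by its eye on the empty hook of the bench rail with the graduated face outward, away from the rail. The cores are brittle: do not drop the gauge in, force it or shove a core, and leave everything else on the bench and on the rail where it is.

Things in the scene. Friction and masses are not known exactly. Their poses are not given: they have to be found in the camera images.
- gauge: loose T-shaped plate gauge, plain aluminium, 10 mm thick, 150 mm tall, about 0.24 kg; starts upright in core_a's slot. Origin: centre of the blade's lower end, mid thickness; z up from blade to eye, y along the width, -x out of the graduated face. Blade 40 mm wide, z 0 to 60 (lowest 4 mm thinned to 6 mm); cross bar 104 mm wide, z 60 to 84, its undersides are the shoulders
- gauge_face (a point): middle of the white scale with black ticks on the gauge's cross bar (72 mm above its origin, on the graduated face, 5 mm towards -x of mid thickness); the blade has black lines on this side too, the back of the gauge is bare; axes as the gauge
- gauge_eye (a point): middle of the upper edge of the gauge's eye, 118 mm above its origin, mid thickness: rests on a hook bar. The eye is a window 36 mm wide, z 84 to 118, top corners bevelled 13 mm at 45 degrees, so a bar settles in the middle. Around it the gauge is 64 mm wide; above it a solid band, z 118 to 150, easily pinched across the 10 mm thickness from above. Axes as the gauge
- core_a: loose, brittle brown sand core, 2.4 kg: block 126 x 120 x 100 mm (x, y, z) with a foot flange and a 10 mm boss on each x side; the gauge starts in its slot, graduated face to the core's -x, shoulders on its top, gauge origin 40 mm above the core's underside. Origin: centre of the underside, z up. Slot mid top, 14 mm (x) by 48 mm (y), 70 mm deep, mouth bevelled 2 mm
- core_b: the other core, the same as core_a with an empty slot: the one to check. The gauge fits its slot either way round. The two cores change places from start to start and are turned any way
- core_b_slot (a point): middle of the slot's mouth on the top face of core_b (100 mm above its underside); x across the slot (14 mm), y along it (48 mm), z up
- rail: rail fixed to the bench at the left: grey flat bar 460 x 40 x 6 mm along its y, z 215 to 255 mm, on two posts, a clipboard at y = -165 mm and two steel J-hooks pointing to its open side, -x, which looks to the robot's right. The hook at y = 0 is empty, that at y = 130 mm carries the gap gauge. Origin on the bench below the empty hook's root, z up
- hook_seat (a point): on top of the straight part of the empty hook, 55 mm out from the rail; axes as the rail, so the hook runs along -x. The hook is a round bar of 9 mm, axis 4.5 mm below this point, level from the rail to 100 mm out; then it bends up to its round tip, 112 mm out, which stands 10 mm higher than the bar
- hook_root (a point): where the axis of the empty hook meets the rail's front face; axes as the rail
- gap_gauge: bystander: plain steel fork-shaped plate gauge 64 x 141 x 8 mm, hanging loosely on the other hook; origin mid lower end
- disc_core: bystander: yellow stepped round sand core, 110 mm diameter, 48 mm high; origin centre of underside
- flat_core: bystander: flat yellow sand core with two holes, 190 x 85 x 30 mm; origin on the underside, between the holes
- spray_can: bystander: grey can 64 mm diameter, 170 mm tall; origin centre of underside
- brush: bystander: bench brush 200 mm long lying on the bench, wooden handle to its -x; origin about its middle, on the underside
- scraper: bystander: flat scraper 280 mm long lying on the bench, handle to its -x; origin about its middle, on the underside

How it is judged:
On the way:
1. the gauge rests by its own weight in core_b's slot, let go, both shoulders down on the core's top (z of gauge in the frame of core_b_slot below -0.0575 m and horizontal distance between gauge and core_b_slot below 0.012 m and angle between gauge's own z axis and vertical below 0.06 rad and contact force between the fingers and gauge below 0.1 N and linear speed of gauge below 0.02 m/s), for 0.2 s.
At the end, for the whole second after the job is handed in: The gauge hangs still on the straight part of the empty hook: upper edge of its eye within 8 mm in height and 10 mm sideways of the bar's top, upright within 0.2 rad, graduated face away from the rail within 0.45 rad. Both cores within 30 mm of where they stood (x of gauge_eye in the frame of hook_seat between -0.052 and 0.05 m and y of gauge_eye in the frame of hook_seat between -0.01 and 0.01 m and z of gauge_eye in the frame of hook_seat between -0.008 and 0.008 m and x of hook_root in the frame of gauge above 0 m and angle between the x axis of gauge and the x axis of rail, either way round below 0.45 rad and angle between gauge's own z axis and vertical below 0.2 rad and linear speed of gauge below 0.03 m/s and angular speed of gauge below 0.3 rad/s and distance of each of core_a, core_b from where it was at the start of the episode below 0.03 m); the robot touches nothing.
It fails at once if a core is struck or pressed with more than 40 N by the gauge, touched hard by the robot (over 15 N), shoved more than 30 mm or tipped (contact force between gauge and core_a above 40 N or contact force between gauge and core_b above 40 N or contact force between any of the arm, the fingers and core_a above 15 N or contact force between any of the arm, the fingers and core_b above 15 N or distance of any of core_a, core_b from where it was at the start of the episode above 0.03 m or angle between any of core_a, core_b's own z axis and vertical above 0.15 rad).
It fails at once if a bystander is shoved more than 40 mm or the gap gauge is knocked off its hook (distance of any of gap_gauge, disc_core, flat_core, spray_can, brush, scraper from where it was at the start of the episode above 0.04 m).
It also fails if it takes over 67 s, if anything falls off the work surface, if the arm or the gripper's body presses on something with over 40 N, if the wrist force passes 120 N, or if a joint passes its speed limit or range.

## Robot

A 6-joint arm with a two-finger parallel gripper is mounted at the origin on the work surface. World frame = base frame: x ahead of the robot, y to its left, z up, the work surface at z = 0. Lengths are in m, angles in rad, forces in N, time in s.
With the tool pointing down it reaches from about 0.275 to 0.825 m from the base axis. Payload 5.2 kg.
Tool frame: the origin (TCP) lies at the very end of the fingers, on their centre line; the grasp point (between the pads) lies robot.hold_point_z behind it (robot.hold_point_z is the distance from the TCP to the grasp point, in m); z points along the fingers, y is the line along which they close (so a half turn about z gives the same grasp; the last joint's range is limited). The gripper opens to 93 mm and grips with 3 to 60 N. Pads are 15 mm wide; open, the fingers measure 128 mm over their backs; the gripper's body (75 mm by 188 mm) begins 65 mm behind the grasp point.
Start: joints at [-1.397, 0.259, 1.535, -0, 1.348, -0.203], TCP at [0.202, -0.511, 0.198] pointing down, gripper open.
Joint ranges: [-3.14, 3.14], [-0.91, 2.08], [0.19, 2.58], [-1.22, 4.36], [0.22, 2.71], [-3.12, 3.12]. Speed limits (rad/s): [2.57, 2.57, 3.14, 3.14, 3.14, 3.14].

## Interface

Orientations are given as a unit quaternion [x, y, z, w].
In Python, from plant import robot gives the robot as it stands. The module is installed in compiled form; this text tells all that it offers.
- The arm moves only by the tool arm_command, never from a script. Its argument "deltas" is a list of rows, each a list of 7 numbers: the opening, from 0 (shut) to 1 (fully open), then the shift along the tool's x, y, z in cm, then the turn, a rotation vector about the tool's x, y, z in degrees. In form: [[hand, tx, ty, tz, ax, ay, az], ...]. A call has 1 to 20 rows; each row shifts and turns the commanded pose from where the row before left it, along the tool's axes as they then stand; what a row does not reach is not made up. A row lasts 1/12 s, in which the tool goes at most 41.7 mm and 7.16 degrees, less where a joint would pass 70% of its speed; a pose out of reach is approached as far as the arm can. A call with a gripper value outside its range is refused whole. The fingers move at their own pace and stop on an object; the grip force is fixed at half the most. Time passes only in rows, so rows that do not move let the fingers close. It gives the time, the measured TCP pose, the force, the opening and the grip force at its end, in the units of the state.
- robot.get_obs(): the state, without advancing time (a new reading comes with each control period).
- robot.get_image(name): name is "scene" or "top"; returns a dict with "color" (400x640x3 uint8, red, green, blue), "mtx" (3x3 intrinsics, pixels), "pose" (4x4, takes a point from camera to world coordinates). Camera axes: x right, y up, looking along -z (the intrinsics and any distortion apply to the point x, -y, -z); pixel columns grow to the right and rows downward; lengths in m; the calibration is good to about 2 mm. A picture is of the moment at which its call begins. There is no depth.
- robot.hand_in(): hands the job in; it is judged then, once.
The state is a dict: "time": time; "qpos": joint angles; "joint_velocities": joint speeds; "joint_torque": joint torques, N m; "ee_pos": TCP position; "tool_rot": TCP orientation; "wrist_force": force on the tool from outside, world axes, zero at the start; "moment": the same for the moment, N m; "finger_gap": finger opening in m; "grip_force": force on a finger pad.
Only numpy, scipy, OpenCV 4.12 (cv2) and the standard library are available. Lean on these libraries where they do the work, as an engineer would, in place of code of your own. Each camera call takes 0.05 s, during which the arm holds its last target. There are 200 camera calls.

## Working session

There is one attempt and no reset: what is moved stays moved. The work goes in short steps, Python scripts to look and compute and a tool call to move; the robot and the scene stay as the last step left them, time stands still between calls to the robot, and variables do not carry over. Pictures are saved under pics/ and viewed, at most 10 in all, crops included, and the job is handed in when it is done.

Besides the shell and the picture viewer there is one more tool, called after "Request:" as name(argument=value, ...) on one line, values as JSON. arm_command: Moves the arm, as the interface text tells. Its arguments: {"type":"object","properties":{"deltas":{"type":"array"}},"required":["deltas"]}

```bash
mkdir -p pics
cat > h.py <<'E'
import numpy as np, cv2
from plant import robot
def snap(n,tag):
    im=robot.get_image(n); cv2.imwrite(f'pics/{tag}.png',im['color'][:,:,::-1]); np.savez(f'pics/{tag}.npz',**{k:im[k] for k in('mtx','pose')}); return im
def proj(c,P):
    P=np.atleast_2d(P); T=np.linalg.inv(c['pose']); p=P@T[:3,:3].T+T[:3,3]; p=p*[1,-1,-1]; q=p@np.asarray(c['mtx']).T; return q[:,:2]/q[:,2:]
def ray(c,u,v,z):
    d=np.linalg.solve(c['mtx'],[u,v,1])*[1,-1,-1]; d=c['pose'][:3,:3]@d; o=c['pose'][:3,3]; return o+d*(z-o[2])/d[2]
E
python3 - <<'E'
from h import *
for n in('scene','top'):
    im=snap(n,n+'0'); print(n,im.keys(),im['mtx'],im['pose'])
print(robot.get_obs(),robot.hold_point_z)
E
```

```text
scene dict_keys(['color', 'mtx', 'pose']) [[361.52968181   0.         317.78511005]
 [  0.         361.52968181 202.03054519]
 [  0.           0.           1.        ]] [[-0.68767353 -0.43482425  0.58140605  1.05614283]
 [ 0.72587364 -0.39569291  0.56261406  0.48952509]
 [-0.01457999  0.80892212  0.587735    0.67158197]
 [ 0.          0.          0.          1.        ]]
top dict_keys(['color', 'mtx', 'pose']) [[386.14295875   0.         320.90452104]
 [  0.         386.14295875 201.99628129]
 [  0.           0.           1.        ]] [[ 0.02792009  0.98533271 -0.16834467  0.39964772]
 [-0.99940081  0.03096209  0.01547182  0.03646824]
 [ 0.02045719  0.16781183  0.98560676  1.13280241]
 [ 0.          0.          0.          1.        ]]
{'time': 0.1, 'qpos': array([-1.39676842e+00,  2.59268541e-01,  1.53593563e+00, -1.99444400e-05,
        1.34801294e+00, -2.02834657e-01]), 'joint_velocities': array([-9.43634302e-04,  2.13938682e-05, -2.32478115e-03, -3.33633117e-04,
       -1.67334348e-03,  1.79837451e-03]), 'joint_torque': array([ 2.20313763e-03, -4.38212407e+01, -2.84644085e+01,  7.20172492e-02,
        3.62236972e-02, -5.62991113e-05]), 'ee_pos': array([ 0.20230899, -0.51088824,  0.19731698]), 'tool_rot': array([ 9.82298555e-01,  1.87320285e-01,  1.97543135e-06, -8.12282280e-04]), 'wrist_force': array([ 0.44650949, -0.19320079, -0.33325851]), 'moment': array([0.04273645, 0.00521752, 0.05071113]), 'grip_force': 0.0, 'finger_gap': 0.09286339007108375} 0.0188
```

View pics/scene0.png

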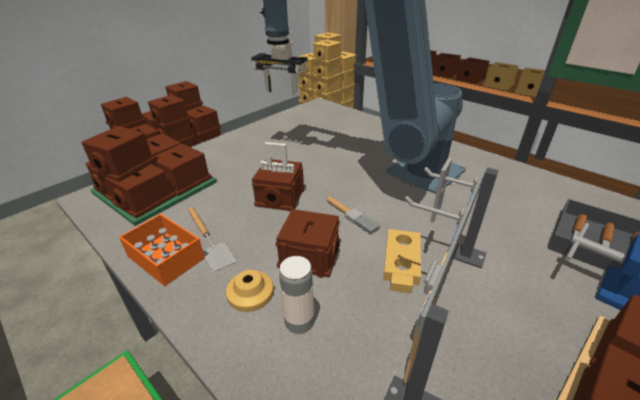

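View pics/top0.png

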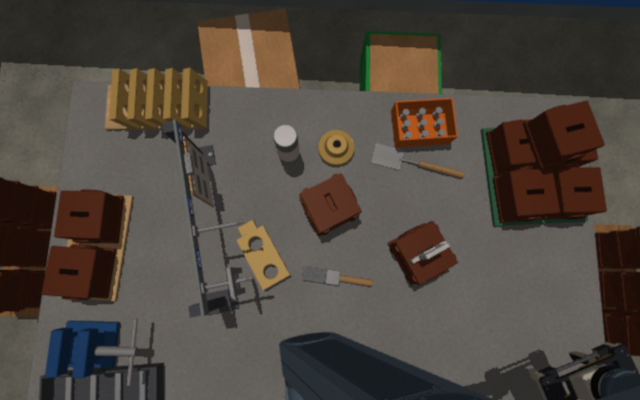

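The scene shows the gauge in the core near scene (277,165), with its face towards the camera. The empty-slot core is at scene (308,235), which is top (330,205). The rail is at top x≈195 and the hooks leave it at top y≈230 and y≈290. I'll enlarge these areas.

Run:
```python
import cv2,numpy as np
t=cv2.imread('pics/top0.png');s=cv2.imread('pics/scene0.png')
def crop(i,x,y,w,h,k): return cv2.resize(i[y:y+h,x:x+w],None,fx=k,fy=k,interpolation=cv2.INTER_CUBIC)
a=crop(t,295,165,80,60,5);b=crop(t,385,215,80,60,5);c=crop(t,180,205,80,60,5);d=crop(s,245,135,80,60,5)
cv2.imwrite('pics/c1.png',np.vstack([np.hstack([a,b]),np.hstack([c,d])]))
e=crop(s,270,200,80,60,5);f=crop(s,400,155,80,60,5);g=crop(t,180,255,80,60,5);h=crop(s,400,240,80,60,5)
cv2.imwrite('pics/c2.png',np.vstack([np.hstack([e,f]),np.hstack([g,h])]))
```

```text
(no output)
```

View pics/c1.png

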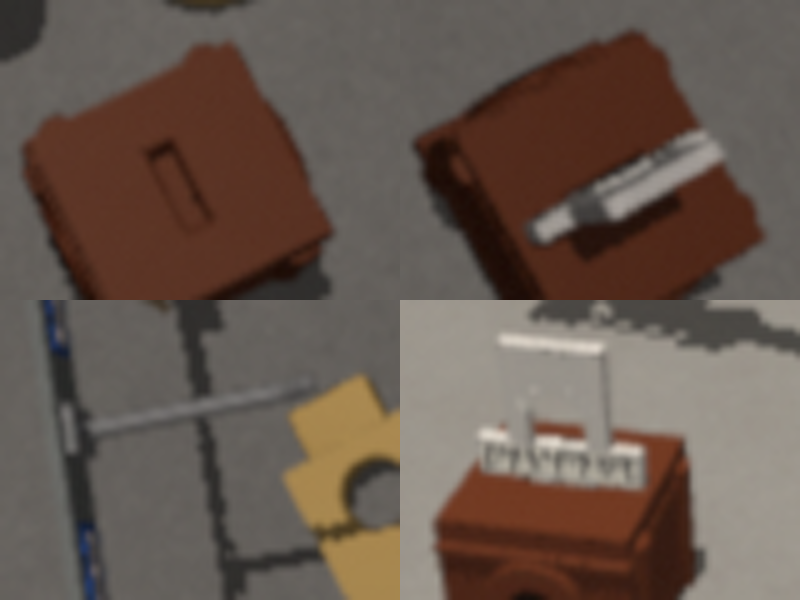

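View pics/c2.png

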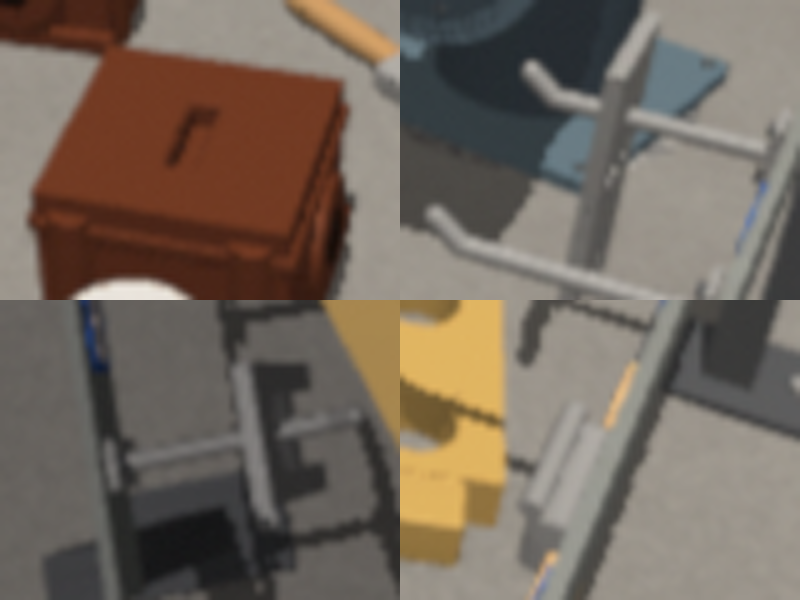

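```bash
python3 - <<'E'
from h import *
s=dict(np.load('pics/scene0.npz'));t=dict(np.load('pics/top0.npz'))
a=lambda p,q:(np.round((p+q)/2,4),round(np.linalg.norm(p-q),4),round(np.degrees(np.arctan2(*(q-p)[1::-1])),1))
print('gauge bar',a(ray(s,262,169.4,.1),ray(s,293.4,172.6,.1)))
print('gauge top front',a(ray(s,265,144,.19),ray(s,286.2,146,.19)))
C=lambda x,y,ox,oy:(ox+x/5,oy+y/5)
P=[ray(t,*C(x,y,295,165),.1) for x,y in((150,155),(175,142),(212,215),(187,232))]
print('slot',np.mean(P,0),a((P[0]+P[1])/2,(P[2]+P[3])/2),a((P[0]+P[3])/2,(P[1]+P[2])/2))
P=[ray(s,*C(x,y,270,200),.1) for x,y in((190,104),(216,106),(183,166),(165,163))]
print('slot scene',np.mean(P,0),a((P[0]+P[1])/2,(P[2]+P[3])/2),a((P[0]+P[3])/2,(P[1]+P[2])/2))
# core b top in scene crop: back-left, back-right, front-right, front-left
P=[ray(s,*C(x,y,270,200),.1) for x,y in((110,48),(342,82),(300,238),(35,190))]
print('coreB top scene',np.mean(P,0),[a(P[i],P[(i+1)%4])[1:] for i in range(4)])
# hook: triangulate tip & bend
def tri(uv,uw):
    A=[];b=[];o=[];
    M=np.zeros((3,3));r=np.zeros(3)
    for c,p in((t,uv),(s,uw)):
        o=c['pose'][:3,3];d=ray(c,*p,0)-o;d/=np.linalg.norm(d);N=np.eye(3)-np.outer(d,d);M+=N;r+=N@o
    x=np.linalg.solve(M,r);return x,proj(t,x)-uv,proj(s,x)-uw
print('tip',tri(C(312,83,180,205),C(35,212,400,155)))
print('bend',tri(C(285,91,180,205),C(65,245,400,155)))
for z in(.21,.235,.25):print(z,'top hook',a(ray(t,*C(95,130,180,205),z),ray(t,*C(285,91,180,205),z)),'scene',a(ray(s,*C(65,245,400,155),z),ray(s,*C(240,285,400,155),z)))
# rail bar upper edge line in top (z .255)
E
python3 - <<'E'
import cv2,numpy as np
t=cv2.imread('pics/top0.png');s=cv2.imread('pics/scene0.png')
a=cv2.resize(t[115:315,160:260],None,fx=3,fy=3,interpolation=2);b=cv2.resize(s[160:360,380:500],None,fx=3,fy=3,interpolation=2)
cv2.imwrite('pics/c3.png',np.hstack([a,b]))
E
```

```text
gauge bar (array([ 0.4562, -0.2598,  0.1   ]), np.float64(0.1004), np.float64(121.2))
gauge top front (array([ 0.4577, -0.2562,  0.19  ]), np.float64(0.0647), np.float64(120.6))
slot [ 0.57643754 -0.00767695  0.1       ] (array([ 0.5764, -0.0077,  0.1   ]), np.float64(0.0458), np.float64(-152.6)) (array([ 0.5764, -0.0077,  0.1   ]), np.float64(0.016), np.float64(-57.0))
slot scene [ 0.58264389 -0.00451375  0.1       ] (array([ 0.5826, -0.0045,  0.1   ]), np.float64(0.0471), np.float64(27.1)) (array([ 0.5826, -0.0045,  0.1   ]), np.float64(0.0111), np.float64(122.6))
coreB top scene [ 0.58081111 -0.00112865  0.1       ] [(np.float64(0.124), np.float64(119.0)), (np.float64(0.1174), np.float64(31.4)), (np.float64(0.1295), np.float64(-62.2)), (np.float64(0.1146), np.float64(-151.3))]
tip (array([0.49957203, 0.20287608, 0.24387236]), array([[-0.29691989,  0.15568304]]), array([[-0.38295372, -0.01066055]]))
bend (array([0.49678783, 0.21712801, 0.23272248]), array([[-0.2333269,  0.118848 ]]), array([[-0.30285872, -0.00743386]]))
0.21 top hook (array([0.4889, 0.2655, 0.21  ]), np.float64(0.0913), np.float64(-76.5)) scene (array([0.4553, 0.2376, 0.21  ]), np.float64(0.0724), np.float64(109.6))
0.235 top hook (array([0.4865, 0.2593, 0.235 ]), np.float64(0.0888), np.float64(-76.5)) scene (array([0.4878, 0.2513, 0.235 ]), np.float64(0.0685), np.float64(109.6))
0.25 top hook (array([0.485 , 0.2556, 0.25  ]), np.float64(0.0873), np.float64(-76.5)) scene (array([0.5074, 0.2595, 0.25  ]), np.float64(0.0662), np.float64(109.6))
```

View pics/c3.png

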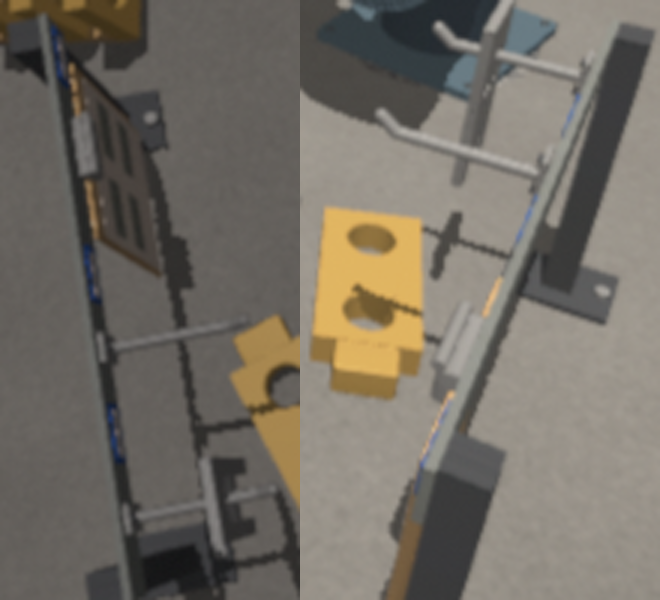

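```bash
cat >> h.py <<'E'
from scipy.spatial.transform import Rotation as R
def to(x,y,z,yyaw,cur=None):
    o=robot.get_obs(); p=o['ee_pos']; q=R.from_quat(o['tool_rot'])
    a=np.radians(yyaw); Y=np.array([np.cos(a),np.sin(a),0]); Z=np.array([0,0,-1.]); X=np.cross(Y,Z)
    T=R.from_matrix(np.c_[X,Y,Z]); d=np.array([x,y,z])-p
    print('t',o['time'],'pos',p.round(4),'gap',round(o['finger_gap'],4),'F',o['wrist_force'].round(1),'| turn deg',np.degrees((q.inv()*T).as_rotvec()).round(2),'then shift cm',(T.inv().apply(d)*100).round(2),'| shift in present axes',(q.inv().apply(d)*100).round(2),'yyaw',np.degrees(np.arctan2(*q.as_matrix()[1::-1,1])).round(2))
E
python3 - <<'E'
from h import *
s=dict(np.load('pics/scene0.npz'));t=dict(np.load('pics/top0.npz'))
p=ray(t,437.4,251,.19);print('gauge top',p)
C=lambda x,y:(160+x/3,115+y/3)
p,q=ray(t,*C(45,20),.255),ray(t,*C(128,590),.255);print('rail',p,q,np.degrees(np.arctan2(*(p-q)[1::-1])))
p,q=ray(t,*C(112,347),.2325),ray(t,*C(240,322),.2325);print('hook',p,q,np.degrees(np.arctan2(*(q-p)[1::-1])))
print('scene check of hook line', proj(s,[p,q])) 
D=lambda x,y:(380+(x-300)/3,160+y/3)
p,q=ray(s,*D(400,132),.2325),ray(s,*D(535,172),.2325);print('hook scene',p,q,np.degrees(np.arctan2(*(p-q)[1::-1])))
to(.4527,-.2606,.25,31)
E
```

```text
gauge top [ 0.44837723 -0.2658657   0.19      ]
rail [0.7319052  0.37405552 0.255     ] [0.29827181 0.27438659 0.255     ] 12.944387535963141
hook [0.47694292 0.30715735 0.2325    ] [0.49934785 0.20980874 0.2325    ] -77.0389905708719
scene check of hook line [[458.95470799 218.18926278]
 [408.8846726  203.20116954]]
hook scene [0.49565905 0.21795629 0.2325    ] [0.47525914 0.30506547 0.2325    ] -76.8195502663703
t 0.1 pos [ 0.2023 -0.5109  0.1973] gap 0.0929 F [ 0.4 -0.2 -0.3] | turn deg [-5.000e-02 -9.000e-02 -9.941e+01] then shift cm [ 8.56 34.35 -5.27] | shift in present axes [ 32.49 -14.07  -5.24] yyaw -68.41
```

The hook runs at −77° and both cameras put it on the same line within about 2 mm. Next I turn the tool and move over the gauge.

Request:
arm_command(deltas=[[1, 0, 0, -2.6, 0, 0, -7.1], [1, 0, 0, -2.7, 0, 0, -7.1], [1, 0, 0, 0, 0, 0, -7.1], [1, 0, 0, 0, 0, 0, -7.1], [1, 0, 0, 0, 0, 0, -7.1], [1, 0, 0, 0, 0, 0, -7.1], [1, 0, 0, 0, 0, 0, -7.1], [1, 0, 0, 0, 0, 0, -7.1], [1, 0, 0, 0, 0, 0, -7.1], [1, 0, 0, 0, 0, 0, -7.1], [1, 0, 0, 0, 0, 0, -7.1], [1, 0, 0, 0, 0, 0, -7.1], [1, 0, 0, 0, 0, 0, -7.1], [1, 0, 0, 0, 0, 0, -7.1]])

```text
time: 1.27
ee_pos: [0.2023, -0.5111, 0.2505]
tool_rot: [0.49, 0.872, 0.0, -0.0]
wrist_force: [-0.4, -0.4, 0.3]
finger_gap: 0.0932
grip_force: 0.0
```

Request:
arm_command(deltas=[[1, 0.85, 3.4, 0, 0, 0, 0], [1, 0.85, 3.4, 0, 0, 0, 0], [1, 0.85, 3.4, 0, 0, 0, 0], [1, 0.85, 3.4, 0, 0, 0, 0], [1, 0.85, 3.4, 0, 0, 0, 0], [1, 0.85, 3.4, 0, 0, 0, 0], [1, 0.85, 3.4, 0, 0, 0, 0], [1, 0.85, 3.4, 0, 0, 0, 0], [1, 0.85, 3.4, 0, 0, 0, 0], [1, 0.85, 3.4, 0, 0, 0, 0], [1, 0, 0, 0, 0, 0, 0], [1, 0, 0, 0, 0, 0, 0], [1, 0, 0, 0, 0, 0, 0]])

```text
time: 2.35
ee_pos: [0.4497, -0.2635, 0.2507]
tool_rot: [0.492, 0.871, -0.0, -0.0]
wrist_force: [0.4, -0.8, 0.2]
finger_gap: 0.0929
grip_force: 0.0
```

Run:
```python
from h import *
to(.450,-.263,.163,31)
im=[snap(n,n+'1')['color'][:,:,::-1] for n in('top','scene')]
c=lambda i,x,y:cv2.resize(i[y:y+100,x:x+100],None,fx=4,fy=4,interpolation=2)
cv2.imwrite('pics/c4.png',np.hstack([c(im[0],385,195),c(im[1],230,90)]))
```

```text
t 2.35 pos [ 0.4497 -0.2635  0.2507] gap 0.0929 F [ 0.4 -0.8  0.2] | turn deg [-0.05 -0.03  0.04] then shift cm [0.03 0.05 8.77] | shift in present axes [0.03 0.06 8.77] yyaw 31.04
```

View pics/c4.png

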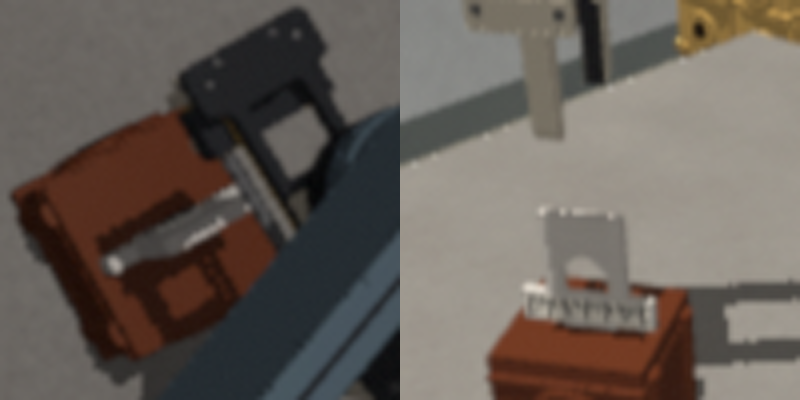

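Run:
```python
from h import *
s=dict(np.load('pics/scene1.npz'))
o=robot.get_obs();p=o['ee_pos'];M=R.from_quat(o['tool_rot']).as_matrix();X,Y=M[:,0],M[:,1]
for k in(.047,.064):
    print(k,proj(s,[p+k*Y-.0075*X,p+k*Y+.0075*X,p+k*Y]),'seen ~(264,124.5)-(270.5,124.5)')
print(ray(s,276.5,144,.19)-.005*Y)
```

```text
0.047 [[266.11574043 130.49238686]
 [271.3394444  130.92935816]
 [268.7239361  130.71056665]] seen ~(264,124.5)-(270.5,124.5)
0.064 [[264.0378762  133.14538506]
 [269.32758086 133.59591211]
 [266.67897513 133.37032891]] seen ~(264,124.5)-(270.5,124.5)
[ 0.44735398 -0.26146739  0.19000302]
```

Run:
```python
from h import *
s=dict(np.load('pics/scene0.npz'));t=dict(np.load('pics/top1.npz'))
p=np.array([.2023,-.5109,.1973]);Y=np.array([np.cos(np.radians(-68.4)),np.sin(np.radians(-68.4)),0]);X=np.array([-Y[1],Y[0],0])
for k in(-.064,-.047,.047,.064):print(k,proj(s,[p+k*Y-.0075*X,p+k*Y+.0075*X]).round(1).tolist())
a=cv2.imread('pics/scene0.png')[30:110,230:330];b=cv2.imread('pics/scene1.png')[80:160,230:330]
cv2.imwrite('pics/c5.png',np.hstack([cv2.resize(i,None,fx=4,fy=4,interpolation=2) for i in(a,b)]))
```

```text
-0.064 [[298.7, 99.8], [297.0, 101.2]]
-0.047 [[294.5, 99.3], [292.7, 100.6]]
0.047 [[271.8, 96.3], [269.9, 97.6]]
0.064 [[267.7, 95.7], [265.8, 97.1]]
```

View pics/c5.png

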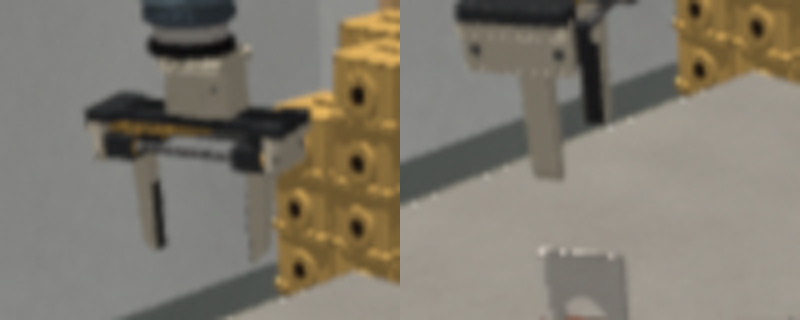

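Both fingertips appear about 5 px (≈18 mm) higher than the nominal TCP projects. Nothing is in the way of the fingers going down beside the band, so I'll descend and compare them with the band itself.

Request:
arm_command(deltas=[[1, 0, 0, 2.2, 0, 0, 0], [1, 0, 0, 2.2, 0, 0, 0], [1, 0, 0, 2.2, 0, 0, 0], [1, 0, 0, 2.2, 0, 0, 0], [1, 0, 0, 0, 0, 0, 0], [1, 0, 0, 0, 0, 0, 0], [1, 0, 0, 0, 0, 0, 0]])

```text
time: 3.03
ee_pos: [0.4502, -0.2648, 0.1643]
tool_rot: [0.493, 0.87, -0.0, 0.001]
wrist_force: [1.3, -0.1, 0.2]
finger_gap: 0.0924
grip_force: 0.0
```

Run:
```python
from h import *
to(.450,-.263,.163,31)
im=[snap(n,n+'2')['color'][:,:,::-1] for n in('top','scene')]
c=lambda i,x,y:cv2.resize(i[y:y+80,x:x+80],None,fx=5,fy=5,interpolation=2)
cv2.imwrite('pics/c6.png',np.hstack([c(im[0],395,205),c(im[1],240,110)]))
```

```text
t 3.0333 pos [ 0.4502 -0.2648  0.1643] gap 0.0924 F [ 1.3 -0.1  0.2] | turn deg [ 0.02  0.08 -0.1 ] then shift cm [0.16 0.08 0.13] | shift in present axes [0.16 0.07 0.13] yyaw 30.9
```

View pics/c6.png

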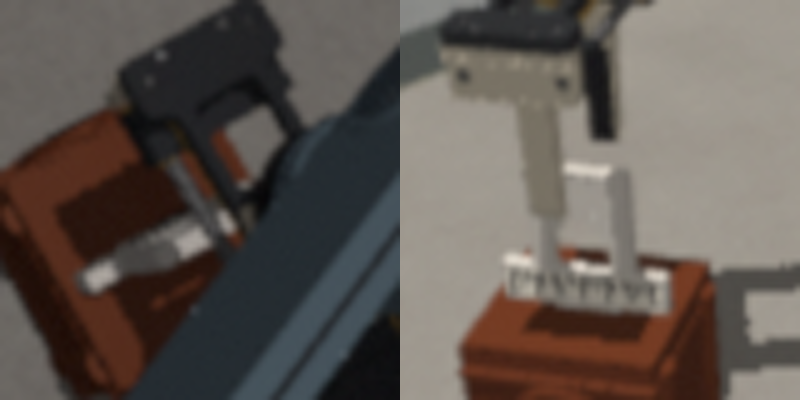

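The front fingertip is at scene (269,152.6) and the rear one at (280.6,137.6). Their midpoint falls on the band's top edge at about (275.5,143.5), so the fingers end roughly at the top of the band. I'll go 2 cm lower, which is clear of the core either way, and check again.

Request:
arm_command(deltas=[[1, 0.1, 0, 1.0, 0, 0, 0], [1, 0, 0, 1.0, 0, 0, 0], [1, 0, 0, 0, 0, 0, 0], [1, 0, 0, 0, 0, 0, 0]])

```text
time: 3.47
ee_pos: [0.449, -0.262, 0.1421]
tool_rot: [0.492, 0.87, 0.0, -0.001]
wrist_force: [0.2, -1.0, 0.4]
finger_gap: 0.0927
grip_force: 0.0
```

Run:
```python
from h import *
to(.450,-.263,.143,31)
i=snap('scene','scene3')['color'][:,:,::-1]
cv2.imwrite('pics/c7.png',cv2.resize(i[120:180,240:310],None,fx=8,fy=8,interpolation=2))
s=dict(np.load('pics/scene3.npz'))
a=np.radians(31);Y=np.array([np.cos(a),np.sin(a),0]);X=np.array([-Y[1],Y[0],0]);c=np.array([.450,-.263,0])
for z in(.158,.19):print('band',z,(8*(proj(s,[c+[0,0,z]+.005*Y+k*X for k in(-.032,.032)])-[240,120])).round().tolist())
p=robot.get_obs()['ee_pos']
for dz in(0,.02):print('finger',dz,(8*(proj(s,[p+[0,0,dz]+k*Y for k in(.064,-.0465)])-[240,120])).round().tolist())
```

```text
t 3.4667 pos [ 0.449  -0.262   0.1421] gap 0.0927 F [ 0.2 -1.   0.4] | turn deg [-0.03 -0.11  0.  ] then shift cm [-0.14  0.03 -0.09] | shift in present axes [-0.14  0.03 -0.09] yyaw 31.0
band 0.158 [[209.0, 263.0], [374.0, 279.0]]
band 0.19 [[200.0, 186.0], [368.0, 201.0]]
finger 0 [[247.0, 387.0], [337.0, 244.0]]
finger 0.02 [[242.0, 338.0], [333.0, 197.0]]
```

View pics/c7.png

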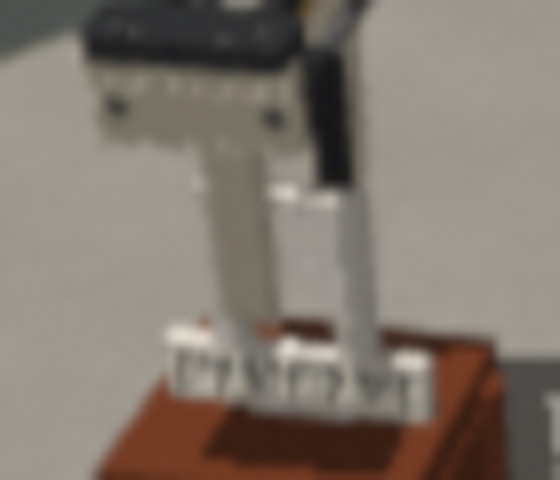

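The band edge sits where I predicted. The front finger ends at crop (250,322), so the real finger ends are about 20 mm above the reported TCP. That puts them at z≈0.162, or 122 mm up the gauge, which is the depth I want, so I'll close.

Request:
arm_command(deltas=[[0, 0, 0, 0, 0, 0, 0], [0, 0, 0, 0, 0, 0, 0], [0, 0, 0, 0, 0, 0, 0], [0, 0, 0, 0, 0, 0, 0], [0, 0, 0, 0, 0, 0, 0], [0, 0, 0, 0, 0, 0, 0], [0, 0, 0, 0, 0, 0, 0], [0, 0, 0, 0, 0, 0, 0], [0, 0, 0, 0, 0, 0, 0], [0, 0, 0, 0, 0, 0, 0]])

```text
time: 4.35
ee_pos: [0.4496, -0.2626, 0.1431]
tool_rot: [0.493, 0.87, 0.0, 0.0]
wrist_force: [-0.2, 0.5, 0.5]
finger_gap: 0.0309
grip_force: 0.0
```

Request:
arm_command(deltas=[[0, 0, 0, 0, 0, 0, 0], [0, 0, 0, 0, 0, 0, 0], [0, 0, 0, 0, 0, 0, 0], [0, 0, 0, 0, 0, 0, 0], [0, 0, 0, 0, 0, 0, 0], [0, 0, 0, 0, 0, 0, 0]])

```text
time: 4.85
ee_pos: [0.4496, -0.2626, 0.143]
tool_rot: [0.492, 0.87, 0.0, -0.0]
wrist_force: [0.5, -0.7, 0.4]
finger_gap: 0.01
grip_force: 30.0
```

The grip is good at a 10 mm gap with little side force. Lifting straight up.

Request:
arm_command(deltas=[[0, 0, 0, -0.4, 0, 0, 0], [0, 0, 0, -0.8, 0, 0, 0], [0, 0, 0, -1, 0, 0, 0], [0, 0, 0, -1, 0, 0, 0], [0, 0, 0, -1, 0, 0, 0], [0, 0, 0, -1, 0, 0, 0], [0, 0, 0, -1, 0, 0, 0], [0, 0, 0, -1, 0, 0, 0], [0, 0, 0, -1, 0, 0, 0], [0, 0, 0, -1, 0, 0, 0], [0, 0, 0, -0.8, 0, 0, 0], [0, 0, 0, 0, 0, 0, 0], [0, 0, 0, 0, 0, 0, 0]])

```text
time: 5.93
ee_pos: [0.4498, -0.2628, 0.2435]
tool_rot: [0.493, 0.87, -0.0, 0.0]
wrist_force: [1.1, 0.4, -3.0]
finger_gap: 0.0099
grip_force: 30.0
```

Run:
```python
from h import *
to(.5795,-.006,.243,-62)
```

```text
t 5.9333 pos [ 0.4498 -0.2628  0.2435] gap 0.0099 F [ 1.1  0.4 -3. ] | turn deg [6.000e-02 3.000e-02 9.299e+01] then shift cm [ 23.51 -16.59   0.05] | shift in present axes [15.34 24.34  0.04] yyaw 30.99
```

Request:
arm_command(deltas=[[0, 0, 0, 0, 0, 0, 6.2], [0, 0, 0, 0, 0, 0, 6.2], [0, 0, 0, 0, 0, 0, 6.2], [0, 0, 0, 0, 0, 0, 6.2], [0, 0, 0, 0, 0, 0, 6.2], [0, 0, 0, 0, 0, 0, 6.2], [0, 0, 0, 0, 0, 0, 6.2], [0, 0, 0, 0, 0, 0, 6.2], [0, 0, 0, 0, 0, 0, 6.2], [0, 0, 0, 0, 0, 0, 6.2], [0, 0, 0, 0, 0, 0, 6.2], [0, 0, 0, 0, 0, 0, 6.2], [0, 0, 0, 0, 0, 0, 6.2], [0, 0, 0, 0, 0, 0, 6.2], [0, 0, 0, 0, 0, 0, 6.2]])

```text
time: 7.18
ee_pos: [0.4492, -0.2622, 0.2421]
tool_rot: [0.971, 0.239, -0.001, -0.001]
wrist_force: [0.0, 0.7, -2.4]
finger_gap: 0.0098
grip_force: 30.0
```

Request:
arm_command(deltas=[[0, 1, -0.7, 0, 0, 0, 0], [0, 2, -1.4, 0, 0, 0, 0], [0, 2.3, -1.6, 0, 0, 0, 0], [0, 2.3, -1.6, 0, 0, 0, 0], [0, 2.3, -1.6, 0, 0, 0, 0], [0, 2.3, -1.6, 0, 0, 0, 0], [0, 2.3, -1.6, 0, 0, 0, 0], [0, 2.3, -1.6, 0, 0, 0, 0], [0, 2.3, -1.6, 0, 0, 0, 0], [0, 2.3, -1.6, 0, 0, 0, 0], [0, 1.6, -1.2, 0, 0, 0, 0], [0, 0.7, -0.4, 0, 0, 0, 0], [0, 0, 0, 0, 0, 0, 0], [0, 0, 0, 0, 0, 0, 0], [0, 0, 0, 0, 0, 0, 0]])

```text
time: 8.43
ee_pos: [0.5809, -0.0066, 0.2427]
tool_rot: [0.97, 0.242, -0.001, 0.0]
wrist_force: [0.4, 0.1, -3.0]
finger_gap: 0.0098
grip_force: 30.0
```

Run:
```python
from h import *
to(.5795,-.006,.213,-62)
```

```text
t 8.4333 pos [ 0.5809 -0.0066  0.2427] gap 0.0098 F [ 0.4  0.1 -3. ] | turn deg [-0.    0.06 -0.  ] then shift cm [-0.1  -0.11  2.97] | shift in present axes [-0.09 -0.11  2.97] yyaw -62.0
```

Now I lower it until the blade is just above the slot. I have one picture view left, so I'll make a composite of both cameras.

Request:
arm_command(deltas=[[0, -0.1, -0.1, 0.6, 0, 0, 0], [0, 0, 0, 0.8, 0, 0, 0], [0, 0, 0, 0.8, 0, 0, 0], [0, 0, 0, 0.6, 0, 0, 0], [0, 0, 0, 0, 0, 0, 0], [0, 0, 0, 0, 0, 0, 0], [0, 0, 0, 0, 0, 0, 0]])

```text
time: 9.02
ee_pos: [0.5802, -0.0054, 0.2151]
tool_rot: [0.97, 0.242, 0.0, 0.0]
wrist_force: [-0.4, -0.3, -3.2]
finger_gap: 0.0098
grip_force: 30.0
```

Run:
```python
from h import *
to(.5795,-.006,.213,-62)
im={n:snap(n,n+'4') for n in('top','scene')}
s=im['scene'];t=im['top'];o=robot.get_obs();p=o['ee_pos'];M=R.from_quat(o['tool_rot']).as_matrix();X,Y=M[:,0],M[:,1]
b=p*[1,1,0]+[0,0,p[2]-.103]
def ov(i,c,z):
    i=np.ascontiguousarray(i)
    return i
sc=s['color'][:,:,::-1];tc=t['color'][:,:,::-1]
u,v=proj(s,[[.5795,-.006,.1]])[0].astype(int);x0,y0=u-32,v-45
a=cv2.resize(sc[y0:y0+75,x0:x0+62],None,fx=8,fy=8,interpolation=2)
w,h=proj(t,[[.5795,-.006,.1]])[0].astype(int);x1,y1=w-18,h-25
d=cv2.resize(tc[y1:y1+50,x1:x1+38],None,fx=8,fy=8,interpolation=2)
d=np.vstack([d,cv2.resize(tc[h-50:h+50,w-76:w+76],None,fx=2,fy=2)])
cv2.imwrite('pics/c8.png',np.hstack([a,d]));print(x0,y0,x1,y1,d.shape)
# predicted blade-bottom corners (full width, thick) in crop pixels
for dx in(-.02,.02):
  for dy in(-.005,.005):print(dx,dy,(8*(proj(s,b+dx*X+dy*Y)-[x0,y0])).round(),(8*(proj(t,b+dx*X+dy*Y)-[x1,y1])).round())
```

```text
t 9.0167 pos [ 0.5802 -0.0054  0.2151] gap 0.0098 F [-0.4 -0.3 -3.2] | turn deg [ 0.01 -0.01 -0.02] then shift cm [-0.09  0.02  0.21] | shift in present axes [-0.09  0.02  0.21] yyaw -62.02
276 180 312 176 (600, 304, 3)
-0.02 -0.005 [[290. 302.]] [[162. 251.]]
-0.02 0.005 [[259. 297.]] [[189. 238.]]
0.02 -0.005 [[253. 382.]] [[109. 145.]]
0.02 0.005 [[221. 377.]] [[135. 132.]]
```

View pics/c8.png

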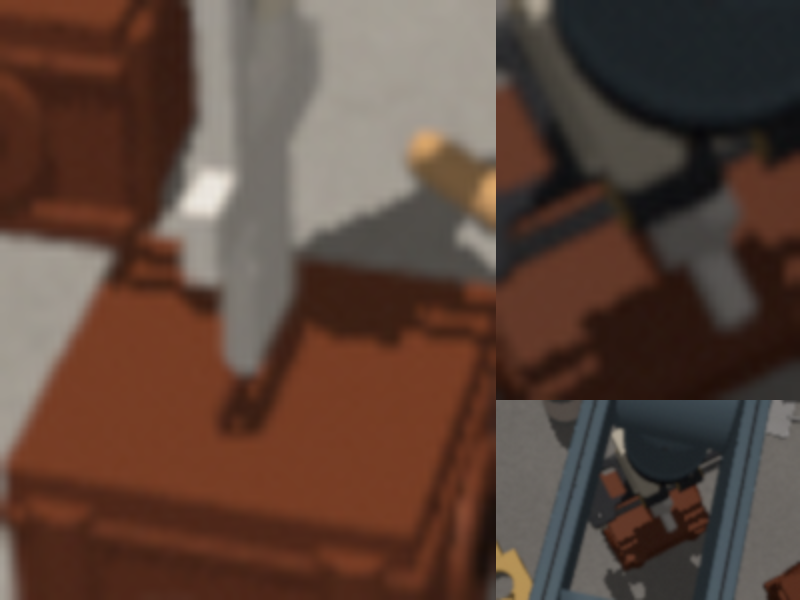

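Run:
```python
from h import *
s=dict(np.load('pics/scene4.npz'));t=dict(np.load('pics/top4.npz'))
a=np.radians(-62);Y=np.array([np.cos(a),np.sin(a),0]);X=np.array([-Y[1],Y[0],0]);b=np.array([.5799,-.0056,.112])
f=lambda c,o,P:(8*(proj(c,P)-o)).round().tolist()
S=[276,180];T=[312,176]
for z in(.06,.084):
  print('scene +X bar end',z,f(s,S,[b+.052*X+k*Y+[0,0,z] for k in(-.005,.005)]))
  print('top -X bar end',z,f(t,T,[b-.052*X+k*Y+[0,0,z] for k in(-.005,.005)]),'blade/bar corner',f(t,T,[b-.02*X+[0,0,z]]))
m=np.array([.5799,-.0056,.1])
print('slot mouth if centred, scene',f(s,S,[m+i*.026*X+j*.009*Y for i,j in((1,1),(1,-1),(-1,-1),(-1,1))]))
print('slot inner, scene',f(s,S,[m+i*.024*X+j*.007*Y for i,j in((1,1),(1,-1),(-1,-1),(-1,1))]))
q=[(8,465),(412,545),(495,282)]  # core top corners seen: left, front, right?
print([ray(s,276+x/8,180+y/8,.1).round(4) for x,y in q+[(112,262)]])
# automatic: slot darkness in the start images
for n,o,k in(('scene',(290,205),(40,40)),('top',(315,185),(34,34))):
  c=dict(np.load(f'pics/{n}0.npz'));i=cv2.imread(f'pics/{n}0.png')[o[1]:o[1]+k[1],o[0]:o[0]+k[0]].astype(float).sum(2)
  H,W=200,200;out=np.zeros((H,W))
  g=np.array([[.5795+u*X[0]+w*Y[0],-.006+u*X[1]+w*Y[1],.1] for w in np.linspace(-.025,.025,51) for u in np.linspace(-.04,.04,81)])
  px=proj(c,g)-o;im=cv2.remap(i.astype(np.float32),px[:,0].astype(np.float32).reshape(51,81),px[:,1].astype(np.float32).reshape(51,81),1)
  med=np.median(im);D=np.abs(med-im)
  print(n,'along X (2mm):',D[18:34].mean(0)[::2].round().astype(int).tolist());print('across Y (1mm):',D[:,25:57].mean(1).round().astype(int).tolist())
```

```text
scene +X bar end 0.06 [[214.0, 289.0], [180.0, 283.0]]
top -X bar end 0.06 [[218.0, 313.0], [246.0, 299.0]] blade/bar corner [[186.0, 216.0]]
scene +X bar end 0.084 [[210.0, 220.0], [176.0, 215.0]]
top -X bar end 0.084 [[223.0, 303.0], [252.0, 289.0]] blade/bar corner [[191.0, 203.0]]
slot mouth if centred, scene [[205.0, 418.0], [262.0, 427.0], [309.0, 322.0], [254.0, 313.0]]
slot inner, scene [[213.0, 414.0], [257.0, 422.0], [301.0, 325.0], [258.0, 318.0]]
[array([ 0.6615, -0.029 ,  0.1   ]), array([0.606 , 0.0822, 0.1   ]), array([0.4979, 0.02  , 0.1   ]), array([ 0.5734, -0.0784,  0.1   ])]
scene along X (2mm): [1, 1, 1, 1, 1, 2, 2, 1, 5, 17, 33, 49, 60, 64, 67, 68, 65, 55, 46, 41, 38, 39, 36, 34, 34, 35, 36, 38, 39, 39, 38, 36, 31, 22, 13, 6, 2, 1, 1, 1, 1]
across Y (1mm): [1, 1, 1, 0, 1, 1, 1, 1, 1, 1, 1, 1, 1, 2, 4, 7, 12, 16, 19, 21, 21, 22, 23, 27, 34, 44, 58, 73, 83, 85, 78, 66, 51, 37, 24, 14, 6, 2, 1, 1, 1, 1, 1, 1, 1, 1, 1, 1, 1, 0, 1]
top along X (2mm): [2, 2, 2, 2, 1, 5, 15, 22, 24, 22, 20, 20, 21, 25, 28, 27, 23, 19, 19, 20, 19, 20, 21, 20, 21, 21, 19, 24, 40, 64, 84, 76, 46, 18, 2, 3, 5, 4, 4, 4, 3]
across Y (1mm): [5, 4, 4, 4, 4, 4, 4, 3, 3, 2, 2, 1, 6, 13, 20, 24, 23, 19, 13, 9, 5, 3, 2, 3, 4, 8, 15, 27, 40, 52, 57, 53, 41, 28, 16, 8, 3, 1, 1, 1, 1, 1, 1, 1, 1, 1, 1, 1, 1, 1, 1]
```

By projection, both cameras agree that the slot centre is about 4.5–5 mm further along tool +x than the gauge, and about 0 across the thickness. I'll shift 0.45 cm and enter the mouth slowly.

Request:
arm_command(deltas=[[0, 0.25, 0, 0, 0, 0, 0], [0, 0.2, 0, 0, 0, 0, 0], [0, 0, 0, 0.3, 0, 0, 0], [0, 0, 0, 0.3, 0, 0, 0], [0, 0, 0, 0.3, 0, 0, 0], [0, 0, 0, 0.2, 0, 0, 0], [0, 0, 0, 0.2, 0, 0, 0], [0, 0, 0, 0.2, 0, 0, 0], [0, 0, 0, 0, 0, 0, 0], [0, 0, 0, 0, 0, 0, 0]])

```text
time: 9.95
ee_pos: [0.584, -0.0032, 0.1999]
tool_rot: [0.97, 0.242, -0.0, -0.0]
wrist_force: [0.6, 0.5, -3.5]
finger_gap: 0.01
grip_force: 30.0
```

Request:
arm_command(deltas=[[0, 0, 0, 0.2, 0, 0, 0], [0, 0, 0, 0.2, 0, 0, 0], [0, 0, 0, 0.2, 0, 0, 0], [0, 0, 0, 0.2, 0, 0, 0], [0, 0, 0, 0.2, 0, 0, 0], [0, 0, 0, 0, 0, 0, 0]])

```text
time: 10.45
ee_pos: [0.5837, -0.0031, 0.1894]
tool_rot: [0.97, 0.242, -0.0, -0.0]
wrist_force: [-0.5, -0.5, -2.8]
finger_gap: 0.0097
grip_force: 30.0
```

Request:
arm_command(deltas=[[0, 0, 0, 0.25, 0, 0, 0], [0, 0, 0, 0.25, 0, 0, 0], [0, 0, 0, 0.25, 0, 0, 0], [0, 0, 0, 0.25, 0, 0, 0], [0, 0, 0, 0.25, 0, 0, 0], [0, 0, 0, 0.25, 0, 0, 0], [0, 0, 0, 0.25, 0, 0, 0], [0, 0, 0, 0.25, 0, 0, 0], [0, 0, 0, 0, 0, 0, 0]])

```text
time: 11.2
ee_pos: [0.5837, -0.0031, 0.1694]
tool_rot: [0.97, 0.242, -0.0, -0.0]
wrist_force: [-0.3, 0.6, -2.9]
finger_gap: 0.0096
grip_force: 30.0
```

Request:
arm_command(deltas=[[0, 0, 0, 0.25, 0, 0, 0], [0, 0, 0, 0.25, 0, 0, 0], [0, 0, 0, 0.25, 0, 0, 0], [0, 0, 0, 0.25, 0, 0, 0], [0, 0, 0, 0.25, 0, 0, 0], [0, 0, 0, 0.25, 0, 0, 0], [0, 0, 0, 0.25, 0, 0, 0], [0, 0, 0, 0.2, 0, 0, 0], [0, 0, 0, 0, 0, 0, 0]])

```text
time: 11.95
ee_pos: [0.5837, -0.0031, 0.15]
tool_rot: [0.97, 0.242, -0.0, -0.0]
wrist_force: [0.8, 0.2, -3.2]
finger_gap: 0.0101
grip_force: 30.0
```

Request:
arm_command(deltas=[[0, 0, 0, 0.2, 0, 0, 0], [0, 0, 0, 0.15, 0, 0, 0], [0, 0, 0, 0.1, 0, 0, 0], [0, 0, 0, 0.1, 0, 0, 0], [0, 0, 0, 0, 0, 0, 0]])

```text
time: 12.37
ee_pos: [0.5839, -0.0031, 0.1448]
tool_rot: [0.97, 0.242, -0.0, -0.0]
wrist_force: [0.3, -0.1, -2.9]
finger_gap: 0.0098
grip_force: 30.0
```

Request:
arm_command(deltas=[[0, 0, 0, 0.05, 0, 0, 0], [0, 0, 0, 0.05, 0, 0, 0], [0, 0, 0, 0, 0, 0, 0]])

```text
time: 12.62
ee_pos: [0.584, -0.0032, 0.144]
tool_rot: [0.97, 0.242, 0.0, -0.0]
wrist_force: [-0.4, -0.1, -3.3]
finger_gap: 0.01
grip_force: 30.0
```

Request:
arm_command(deltas=[[0, 0, 0, 0.05, 0, 0, 0], [0, 0, 0, 0.05, 0, 0, 0], [0, 0, 0, 0, 0, 0, 0]])

```text
time: 12.87
ee_pos: [0.5841, -0.0032, 0.1431]
tool_rot: [0.97, 0.242, 0.0, 0.0]
wrist_force: [0.2, -0.4, -3.3]
finger_gap: 0.0096
grip_force: 30.0
```

Request:
arm_command(deltas=[[0, 0, 0, 0.05, 0, 0, 0], [0, 0, 0, 0, 0, 0, 0]])

```text
time: 13.03
ee_pos: [0.5842, -0.0032, 0.1431]
tool_rot: [0.97, 0.242, 0.0, 0.0]
wrist_force: [-2.1, -0.4, 0.6]
finger_gap: 0.0096
grip_force: 30.0
```

Request:
arm_command(deltas=[[0, 0, 0, 0.05, 0, 0, 0], [0, 0, 0, 0, 0, 0, 0]])

```text
time: 13.2
ee_pos: [0.5842, -0.0032, 0.1431]
tool_rot: [0.97, 0.242, 0.0, 0.0]
wrist_force: [-3.5, 0.9, 5.1]
finger_gap: 0.0098
grip_force: 30.0
```

The shoulders are down: the wrist force went from −3.3 to +5 N. Releasing, and letting it sit.

Request:
arm_command(deltas=[[0.4, 0, 0, 0, 0, 0, 0], [0.4, 0, 0, 0, 0, 0, 0], [0.4, 0, 0, 0, 0, 0, 0], [0.4, 0, 0, 0, 0, 0, 0], [0.4, 0, 0, 0, 0, 0, 0], [0.4, 0, 0, 0, 0, 0, 0], [0.4, 0, 0, 0, 0, 0, 0], [0.4, 0, 0, 0, 0, 0, 0], [0.4, 0, 0, 0, 0, 0, 0], [0.4, 0, 0, 0, 0, 0, 0], [0.4, 0, 0, 0, 0, 0, 0], [0.4, 0, 0, 0, 0, 0, 0]])

```text
time: 14.2
ee_pos: [0.5841, -0.0032, 0.1421]
tool_rot: [0.97, 0.242, 0.0, 0.0]
wrist_force: [-0.1, 0.6, 0.9]
finger_gap: 0.037
grip_force: 0.0
```

Run:
```python
from h import *
o=robot.get_obs();print(o['time'],o['ee_pos'],o['finger_gap'],o['grip_force'],o['wrist_force'])
s=snap('scene','scene5')
# gauge white bar end/top face: bright blob near predicted bar end
a=np.radians(-62);Y=np.array([np.cos(a),np.sin(a),0]);X=np.array([-Y[1],Y[0],0]);b=np.array([.584,-.0032,.04])
for e in(.048,):
  q=proj(s,[b+.052*X+k*Y+[0,0,.084] for k in(-.005,.005)]);print('bar end predicted',q.round(1).tolist())
u,v=q.mean(0).astype(int);g=s['color'][v-12:v+12,u-10:u+10].min(2);print(u-10,v-12);print(g)
```

```text
14.2 [ 0.58409212 -0.00318022  0.14208464] 0.03702798745825808 0.0 [-0.12952488  0.64535898  0.89809145]
bar end predicted [[303.0, 233.8], [298.9, 233.1]]
290 221
[[ 21  25  24  20  21  20  20  20  20  20  31  77 128 144 143 130 114 108
  109 107]
 [ 29  27  24  19  20  20  19  20  20  20  29  76 127 143 143 132 114 107
  107 105]
 [ 35  28  22  21  20  20  21  20  22  21  27  68 125 142 143 135 116 106
  105 104]
 [ 36  32  29  29  28  29  30  25  26  25  25  60 123 142 143 135 116 105
  105 105]
 [ 36  36  36  37  36  36  36  33  35  33  33  62 125 143 143 136 115 105
  105 104]
 [ 36  37  36  37  37  37  38  36  36  37  40  73 135 150 148 138 116 105
  104 105]
 [ 37  38  36  37  36  37  36  37  37  37  48 105 171 187 176 157 123 106
  105 105]
 [ 36  38  38  36  38  37  37  36  38  39  68 157 206 218 207 171 125 106
  105 104]
 [ 36  38  37  37  37  38  37  38  38  47 106 191 219 220 207 157 114 104
  105 101]
 [ 36  37  37  37  37  37  37  36  37  68 156 207 220 218 185 133 108 104
  104  96]
 [ 37  37  37  37  37  37  37  36  45 100 187 217 220 214 163 116 105 103
  101  82]
 
[... 404 characters left out ...]
  66  43
   37  38]
 [ 37  37  37  37  37  38  36  38  43  84 128 143 143 130 110  83  54  39
   37  37]
 [ 37  38  37  36  36  37  37  38  44  83 129 143 143 129 104  69  44  37
   37  37]
 [ 36  37  36  37  37  37  37  38  42  76 124 141 141 129  93  54  38  36
   36  37]
 [ 32  35  35  36  37  35  37  36  40  57  95 111 114 111  76  43  37  37
   36  36]
 [ 26  28  29  30  32  32  33  34  36  38  48  57  62  69  52  39  37  38
   38  36]
 [ 26  25  26  26  28  27  28  30  30  30  32  34  36  40  37  36  36  37
   37  37]
 [ 24  26  25  25  25  26  25  26  26  25  26  27  27  29  30  33  32  33
   35  34]
 [ 27  26  27  25  25  26  26  25  25  26  24  27  25  25  27  27  26  26
   28  28]]
```

It's seated: the bar end is where predicted in the picture, and the fingers are open with no contact. I'll regrasp 6 mm higher, which leaves more room above the hook, and lift out.

Request:
arm_command(deltas=[[0.4, 0, 0, -0.3, 0, 0, 0], [0.4, 0, 0, -0.3, 0, 0, 0], [0.4, 0, 0, 0, 0, 0, 0], [0, 0, 0, 0, 0, 0, 0], [0, 0, 0, 0, 0, 0, 0], [0, 0, 0, 0, 0, 0, 0], [0, 0, 0, 0, 0, 0, 0], [0, 0, 0, 0, 0, 0, 0], [0, 0, 0, 0, 0, 0, 0], [0, 0, 0, 0, 0, 0, 0], [0, 0, 0, 0, 0, 0, 0], [0, 0, 0, 0, 0, 0, 0]])

```text
time: 15.25
ee_pos: [0.584, -0.0032, 0.1479]
tool_rot: [0.97, 0.242, -0.0, -0.0]
wrist_force: [-0.5, -0.3, -0.8]
finger_gap: 0.0097
grip_force: 30.0
```

Request:
arm_command(deltas=[[0, 0, 0, -0.2, 0, 0, 0], [0, 0, 0, -0.5, 0, 0, 0], [0, 0, 0, -1, 0, 0, 0], [0, 0, 0, -1, 0, 0, 0], [0, 0, 0, -1, 0, 0, 0], [0, 0, 0, -1, 0, 0, 0], [0, 0, 0, -1, 0, 0, 0], [0, 0, 0, -1, 0, 0, 0], [0, 0, 0, -1, 0, 0, 0], [0, 0, 0, -1, 0, 0, 0], [0, 0, 0, -0.8, 0, 0, 0], [0, 0, 0, 0, 0, 0, 5], [0, 0, 0, 0, 0, 0, 5], [0, 0, 0, 0, 0, 0, 5], [0, 0, 0, 0, 0, 0, 0], [0, 0, 0, 0, 0, 0, 0]])

```text
time: 16.58
ee_pos: [0.584, -0.0032, 0.2432]
tool_rot: [0.993, 0.114, -0.0, -0.0]
wrist_force: [0.2, 0.2, -2.9]
finger_gap: 0.0096
grip_force: 30.0
```

Run:
```python
from h import *
to(.5069+.003*.974,.1713+.003*.225,.2435,-77)
to(.4878+.003*.974,.2541+.003*.225,.2435,-77)
```

```text
t 16.5833 pos [ 0.584  -0.0032  0.2432] gap 0.0096 F [ 0.2  0.2 -2.9] | turn deg [-0.    0.01  0.14] then shift cm [ -3.29 -18.74  -0.03] | shift in present axes [ -3.25 -18.75  -0.03] yyaw -76.86
t 16.5833 pos [ 0.584  -0.0032  0.2432] gap 0.0096 F [ 0.2  0.2 -2.9] | turn deg [-0.    0.01  0.14] then shift cm [ -3.29 -27.24  -0.03] | shift in present axes [-3.230e+00 -2.724e+01 -2.000e-02] yyaw -76.86
```

Request:
arm_command(deltas=[[0, -0.2, -1.2, 0, 0, 0, 0], [0, -0.4, -2.3, 0, 0, 0, 0], [0, -0.4, -2.3, 0, 0, 0, 0], [0, -0.4, -2.3, 0, 0, 0, 0], [0, -0.4, -2.3, 0, 0, 0, 0], [0, -0.4, -2.3, 0, 0, 0, 0], [0, -0.4, -2.3, 0, 0, 0, 0], [0, -0.4, -2.3, 0, 0, 0, 0], [0, -0.3, -1.4, 0, 0, 0, 0], [0, 0, 0, 0, 0, 0, 0], [0, 0, 0, 0, 0, 0, 0], [0, 0, 0, 0, 0, 0, 0]])

```text
time: 17.58
ee_pos: [0.5098, 0.1716, 0.2432]
tool_rot: [0.994, 0.114, 0.0, 0.0]
wrist_force: [-0.5, 0.6, -2.6]
finger_gap: 0.0098
grip_force: 30.0
```

Run:
```python
from h import *
to(.4878+.003*.974,.2541+.003*.225,.2435,-77)
o=robot.get_obs();p=o['ee_pos'];M=R.from_quat(o['tool_rot']).as_matrix();X,Y=M[:,0],M[:,1];b=p-[0,0,.108]
s=snap('scene','scene6');t=snap('top','top6')
# difference against start image -> where the hook tip and gauge are
for n,c in(('scene',s),('top',t)):
  print(n,'TCP-centred gauge: bar ends top front',proj(c,[b+k*X+.005*Y*j+[0,0,z] for z,k,j in((.084,.052,1),(.084,-.052,1),(.06,.052,1),(.06,-.052,1),(.0,.02,1),(0,-.02,1))]).round(1).tolist())
i=s['color'].astype(int)
# white bar pixels in scene around the gauge
q=proj(s,[b+[0,0,.07]])[0].astype(int);print(q)
w=(i.min(2)>190);w[:q[1]-40]=0;w[q[1]+40:]=0;w[:,:q[0]-45]=0;w[:,q[0]+45:]=0
ys,xs=np.nonzero(w);print(len(xs),xs.min(),xs.max(),ys.min(),ys.max());
for x in(xs.min()+1,(xs.min()+xs.max())//2,xs.max()-1):print(x,ys[xs==x].tolist())
```

```text
t 17.5833 pos [0.5098 0.1716 0.2432] gap 0.0098 F [-0.5  0.6 -2.6] | turn deg [ 0.03 -0.01  0.07] then shift cm [ 0.01 -8.54 -0.03] | shift in present axes [ 0.02 -8.54 -0.04] yyaw -76.93
scene TCP-centred gauge: bar ends top front [[377.8, 215.8], [396.1, 190.5], [376.8, 225.0], [394.9, 199.3], [380.3, 237.9], [387.0, 227.7]]
top TCP-centred gauge: bar ends top front [[255.8, 197.5], [263.4, 240.2], [257.2, 199.3], [264.6, 240.9], [262.6, 215.2], [265.3, 230.3]]
[388 208]
39 380 391 180 215
381 [212, 213, 214, 215]
385 [211, 212]
390 [180, 181, 182, 183]
```

The gauge is where I expect it, ahead of the hook tip. Sliding the eye over the hook now.

Request:
arm_command(deltas=[[0, 0, -0.6, 0, 0, 0, 0], [0, 0, -0.7, 0, 0, 0, 0], [0, 0, -0.7, 0, 0, 0, 0], [0, 0, -0.7, 0, 0, 0, 0], [0, 0, -0.7, 0, 0, 0, 0], [0, 0, -0.6, 0, 0, 0, 0], [0, 0, 0, 0, 0, 0, 0]])

```text
time: 18.27
ee_pos: [0.5004, 0.2121, 0.2431]
tool_rot: [0.993, 0.114, -0.0, -0.0]
wrist_force: [-0.2, 0.5, -3.1]
finger_gap: 0.0096
grip_force: 30.0
```

Request:
arm_command(deltas=[[0, 0, -0.7, 0, 0, 0, 0], [0, 0, -0.7, 0, 0, 0, 0], [0, 0, -0.7, 0, 0, 0, 0], [0, 0, -0.7, 0, 0, 0, 0], [0, 0, -0.7, 0, 0, 0, 0], [0, 0, -0.6, 0, 0, 0, 0], [0, 0, -0.4, 0, 0, 0, 0], [0, 0, 0, 0, 0, 0, 0], [0, 0, 0, 0, 0, 0, 0]])

```text
time: 19.02
ee_pos: [0.4907, 0.2546, 0.243]
tool_rot: [0.994, 0.113, -0.0, 0.0]
wrist_force: [0.1, -0.7, -3.3]
finger_gap: 0.0098
grip_force: 30.0
```

Request:
arm_command(deltas=[[0, 0, 0, 0.3, 0, 0, 0], [0, 0, 0, 0.3, 0, 0, 0], [0, 0, 0, 0.2, 0, 0, 0], [0, 0, 0, 0.2, 0, 0, 0], [0, 0, 0, 0, 0, 0, 0], [0, 0, 0, 0, 0, 0, 0]])

```text
time: 19.52
ee_pos: [0.4907, 0.2543, 0.2329]
tool_rot: [0.994, 0.113, -0.0, 0.0]
wrist_force: [-0.4, 0.5, -3.1]
finger_gap: 0.0096
grip_force: 30.0
```

Free so far. Lowering in 1 mm steps until the bar takes the load, expected near TCP z≈0.228.

Request:
arm_command(deltas=[[0, 0, 0, 0.1, 0, 0, 0], [0, 0, 0, 0.1, 0, 0, 0], [0, 0, 0, 0.1, 0, 0, 0], [0, 0, 0, 0, 0, 0, 0]])

```text
time: 19.85
ee_pos: [0.4908, 0.2544, 0.2299]
tool_rot: [0.994, 0.113, -0.0, 0.0]
wrist_force: [-0.3, 0.7, -2.9]
finger_gap: 0.0096
grip_force: 30.0
```

Request:
arm_command(deltas=[[0, 0, 0, 0.1, 0, 0, 0], [0, 0, 0, 0, 0, 0, 0]])

```text
time: 20.02
ee_pos: [0.4911, 0.2546, 0.2294]
tool_rot: [0.994, 0.113, 0.001, -0.0]
wrist_force: [0.5, 0.5, -1.8]
finger_gap: 0.0103
grip_force: 30.0
```

Request:
arm_command(deltas=[[0, 0, 0, 0.1, 0, 0, 0], [0, 0, 0, 0, 0, 0, 0]])

```text
time: 20.18
ee_pos: [0.4912, 0.2546, 0.2293]
tool_rot: [0.994, 0.113, 0.001, -0.0]
wrist_force: [-0.7, -0.4, 4.6]
finger_gap: 0.0097
grip_force: 30.0
```

Contact came at an eye height of 0.239, matching the bar top, so it's centred. Releasing with a small opening and withdrawing upward.

Request:
arm_command(deltas=[[0.3, 0, 0, 0, 0, 0, 0], [0.3, 0, 0, 0, 0, 0, 0], [0.3, 0, 0, 0, 0, 0, 0], [0.3, 0, 0, 0, 0, 0, 0], [0.3, 0, 0, 0, 0, 0, 0], [0.3, 0, 0, 0, 0, 0, 0], [0.3, 0, 0, 0, 0, 0, 0], [0.3, 0, 0, 0, 0, 0, 0]])

```text
time: 20.85
ee_pos: [0.4908, 0.2544, 0.228]
tool_rot: [0.994, 0.113, -0.0, 0.0]
wrist_force: [-0.1, 0.2, -0.2]
finger_gap: 0.0277
grip_force: 0.0
```

Request:
arm_command(deltas=[[0.3, 0, 0, -0.5, 0, 0, 0], [0.3, 0, 0, -1, 0, 0, 0], [0.3, 0, 0, -1, 0, 0, 0], [0.3, 0, 0, -1.5, 0, 0, 0], [0.3, 0, 0, -2, 0, 0, 0], [0.3, 0, 0, -2, 0, 0, 0], [0.3, 0, 0, -2, 0, 0, 0], [0.3, 0, 0, 0, 0, 0, 0], [0.3, 0, 0, 0, 0, 0, 0], [0.3, 0, 0, 0, 0, 0, 0], [0.3, 0, 0, 0, 0, 0, 0], [0.3, 0, 0, 0, 0, 0, 0], [0.3, 0, 0, 0, 0, 0, 0], [0.3, 0, 0, 0, 0, 0, 0], [0.3, 0, 0, 0, 0, 0, 0], [0.3, 0, 0, 0, 0, 0, 0]])

```text
time: 22.18
ee_pos: [0.4907, 0.2544, 0.3278]
tool_rot: [0.994, 0.113, -0.0, 0.0]
wrist_force: [0.1, -0.3, -0.7]
finger_gap: 0.0277
grip_force: 0.0
```

Run:
```python
from h import *
o=robot.get_obs();print(o['time'],o['ee_pos'],o['wrist_force'])
s=snap('scene','scene7');b=np.array([.4878,.2541,.1215]);a=np.radians(-77);Y=np.array([np.cos(a),np.sin(a),0]);X=np.array([-Y[1],Y[0],0])
lab=[('bar',k,z) for z in(.06,.084) for k in(-.052,.052)]+[('top',k,.15) for k in(-.032,.032)]+[('blade',k,0) for k in(-.02,.02)]
for l,k,z in lab:print(l,k,z,proj(s,[b+k*X+.005*Y+[0,0,z]])[0].round(1))
old=cv2.imread('pics/scene0.png')[:,:,::-1].astype(int);d=np.abs(s['color'].astype(int)-old).sum(2)>90
m=(d[150:260,380:470]).astype(np.uint8);n,L,st,c=cv2.connectedComponentsWithStats(m)
print([(int(x)+380,int(y)+150,int(w),int(h),int(A)) for x,y,w,h,A in st[1:] if A>15])
for r in range(160,250,2):print(r,''.join('#' if x else '.' for x in d[r,390:455]))
w=s['color'].min(2)
```

```text
22.1833 [0.49070908 0.25442656 0.32784274] [ 0.07321231 -0.25306055 -0.71859805]
bar -0.052 0.06 [431.9 214.9]
bar 0.052 0.06 [416.8 243.1]
bar -0.052 0.084 [433.8 206.1]
bar 0.052 0.084 [418.6 233.9]
top -0.032 0.15 [436.8 184.8]
top 0.032 0.15 [427.2 201.1]
blade -0.02 0 [423.2 243.9]
blade 0.02 0 [417.5 255. ]
[(380, 150, 49, 53, 1602), (427, 150, 7, 10, 53), (441, 150, 29, 64, 1114), (420, 167, 21, 38, 300), (382, 207, 64, 53, 1262), (433, 217, 21, 27, 253), (425, 224, 7, 12, 28)]
160 ###....####.............................................#####.###
162 ####......##...........................................#####...##
164 ##########............................................#####..####
166 ############..###....................................#####..#####
168 #################..................####............######...#####
170 ###################.................####...........#####....#####
172 #####################.................####.................######
174 .....###################................##########.........######
176 #####....####################...............##
[... 1839 characters left out ...]

230 .#############################.#####..##.............#######.....
232 #############################.#####..##.....###.....########.....
234 ##############################.###..##.....################......
236 ########..........############.##..........################......
238 ######...............#########......###....###############.......
240 #######...............########....#..#.......#############.......
242 #######..######......#########...#..##..#######.....#####........
244 ##############################.....##..##############............
246 ######...#######################...##.##################.........
248 ....############################...#..##################.........
```

The gauge outline matches the hanging prediction (band top at rows 190–204, bar end at about (418,232)). I'll wait for it to settle, confirm it's still, and hand in.

Request:
arm_command(deltas=[[0.3, 0, 0, -0.5, 0, 0, 0], [0.3, 0, 0, 0, 0, 0, 0], [0.3, 0, 0, 0, 0, 0, 0], [0.3, 0, 0, 0, 0, 0, 0], [0.3, 0, 0, 0, 0, 0, 0], [0.3, 0, 0, 0, 0, 0, 0], [0.3, 0, 0, 0, 0, 0, 0], [0.3, 0, 0, 0, 0, 0, 0], [0.3, 0, 0, 0, 0, 0, 0], [0.3, 0, 0, 0, 0, 0, 0], [0.3, 0, 0, 0, 0, 0, 0], [0.3, 0, 0, 0, 0, 0, 0], [0.3, 0, 0, 0, 0, 0, 0], [0.3, 0, 0, 0, 0, 0, 0], [0.3, 0, 0, 0, 0, 0, 0], [0.3, 0, 0, 0, 0, 0, 0]])

```text
time: 23.57
ee_pos: [0.4908, 0.2544, 0.3331]
tool_rot: [0.994, 0.113, 0.0, 0.0]
wrist_force: [-0.6, 0.5, 0.5]
finger_gap: 0.028
grip_force: 0.0
```

Run:
```python
from h import *
a=cv2.imread('pics/scene7.png')[:,:,::-1].astype(int)
b=snap('scene','scene8')['color'].astype(int);c=robot.get_image('scene')['color'].astype(int)
r=(slice(205,262),slice(405,445))
m1,m2=np.abs(a-b).max(2)[r].max(),np.abs(b-c).max(2)[r].max();print(m1,m2)
if m2<40: print(robot.hand_in())
```

```text
37 2
the job is handed in; nothing more can be done
None
```

I seated the gauge in core_b's slot, let go so it sat by its own weight, then hung it on the empty hook with the graduated face outward; it hung still when I handed the job in at about 24 s, but no verdict came back.

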